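Crib a casting with cross slats

ROBOT

A 6-joint arm with a two-finger parallel gripper is mounted at the origin on a cart in front of the work surface, level with it; the furniture and walls round the work are solid. World frame = base frame: x ahead of the robot, y to its left, z up, the work surface at z = 0. Lengths are in m, angles in rad, forces in N, time in s.
With the tool pointing down it reaches from about 0.375 to 0.9 m from the base axis. Payload 3.1 kg.
Tool frame: the origin (TCP) lies on the centre line of the jaws, within the pads' length; the fingertips stand 19 mm ahead of it and the grasp point (between the pads) is the TCP; z points along the fingers, y is the direction in which the jaws open and shut (so a half turn about z gives the same grasp; the last joint's range is limited). The gripper opens to 85 mm and grips with 20 to 120 N. Pads are 22 mm wide; open, the fingers measure 114 mm over their backs; the gripper's body (76 mm by 85 mm) begins 54 mm behind the grasp point. The pads swing forward as they close: fully open they stand 13 mm farther back than shut.
Start: joints at [0.947, 0.527, 1.433, -0, 1.181, -0.178], TCP at [0.269, 0.564, 0.25] pointing down, gripper open.
Joint ranges: [-3.08, 3.08], [-0.75, 2.2], [0.22, 2.44], [-1.43, 4.57], [0, 2.65], [-2.85, 2.85]. Speed limits (rad/s): [2.79, 2.79, 3.14, 3.14, 3.14, 3.14].

INTERFACE

Orientations are given as a unit quaternion [x, y, z, w].
In Python, from station import manip, imaging, workorder gives the robot as it stands.
- The arm moves only by the shell command python3 -m creep 'ROWS' [FORCE]. ROWS is a JSON object of lists of equal length, an entry for each row: "claw": the finger opening in cm, from 0 to 8.54; "dp": the shift along the tool's x, y, z in cm, a list of three; "roll": the turn about the tool's z in rad. In form: {"claw": [claw, ...], "dp": [[dx, dy, dz], ...], "roll": [roll, ...]}. A call has 1 to 12 rows; each row is the pose to reach, as a shift and turn from the pose commanded when the call began, along the tool's axes at that moment; what a row does not reach only later rows make up. A row lasts 1/10 s, in which the tool goes at most 50 mm and 8.59 degrees, less where a joint would pass 70% of its speed; a pose out of reach is approached as far as the arm can. A call with a gripper value outside its range is refused whole. The fingers move at their own pace and stop on an object; FORCE is the grip in N (left out, the last holds). Time passes only in rows, so rows that repeat a pose let the fingers close. It gives the time, the measured TCP pose, the force and the opening at its end, in the units of the state.
- manip.sense(): the state, without advancing time (a new reading comes with each control period).
- imaging.snapshot(name): name is "side" or "top" or "wrist"; returns a dict with "image" (384x512x3 uint8, red, green, blue), "z_map" (384x512 float32, m along the optical axis (not along the pixel's ray), 0 where there is no reading), "vfov" (degrees; the focal length in pixels is half the picture's height over the tangent of half this angle, whatever the lens; pixels are square), "cx", "cy" (the principal point, pixels), "dist" ([k1, k2, p1, p2, k3] as OpenCV has them; the pictures are not rectified), "R" (3x3) and "t" (3): a world point X has camera coordinates R X + t. Camera axes: x right, y down, z forward; pixel columns grow to the right and rows downward; lengths in m; the calibration is good to about 2 mm. A picture is of the moment at which its call begins.
- workorder.sign_off(): hands the job in, once; it reports no verdict.
The state is a dict: "t": time; "q": joint angles; "qd": joint speeds; "tau": joint torques, N m; "tcp_pos": TCP position; "tool_rot": TCP orientation; "force": force on the tool from outside, world axes, zero at the start; "ft_torque": the same for the moment, N m; "finger_gap": opening from 0.0 (shut) to 1.0 (fully open).
Only numpy, scipy, OpenCV 4.12 (cv2) and the standard library are available. Lean on these libraries where they do the work, as an engineer would, in place of code of your own. Each camera call takes 0.05 s, during which the arm holds its last target.

TASK

The round cap casting stands between two dark wooden bearers. Finish the crib round it so that a tray can be stood over it: lay the two pale slats flat across both bearers, square to them and with equal overhang front and back, one slat on each side of the casting with about a finger's width (20 mm) clear between the casting and each slat as seen from above. Leave the casting and the bearers where they are, and do not disturb the tape roll or the tally counter.

Things in the scene. Friction and masses are not known exactly. Their poses are not given: they have to be found in the camera images.
- bearer_near: Dark wooden batten lying on the bench, the one nearer the robot: 30 x 200 x 22 mm (x, y, z). Origin: centre of its underside; y along its length, z up, x towards the far bearer, whose centre lies 130 mm along this x. It runs roughly left to right as seen from the robot.
- bearer_far: The second dark wooden batten, same size and axes, parallel to the near one, 130 mm centre to centre behind it (100 mm clear between them). Both are loose.
- cap_casting: Round raw aluminium cap casting with three screw lugs, about 68 x 70 x 21 mm, lugs reach up to 42 mm from the centre; lies open side up on the bench midway between the bearers, up to 10 mm off the middle of their length, turned any way. Origin: centre of its underside, z up. A slat laid well has its centre about 72 mm from the casting's centre, measured along the bearers.
- slat_a: Pale wooden slat, loose on the bench to the left of the crib: 30 x 180 x 22 mm (x, y, z). Origin: centre of its underside; y along its length, z up. Grip it across its 30 mm width at mid length. On the bearers its underside is 22 mm above the bench.
- slat_b: The second pale wooden slat, the same as the first; either may go to either side of the casting.
- tape_roll: Loose roll of masking tape lying flat on the bench behind the slats, 86 mm across, 24 mm high; origin: centre of its underside. A bystander.
- tally: Loose white hand tally counter, a squat drum 42 mm across and 36 mm high with its button, standing on the bench behind the crib to the right; origin: centre of its underside. A bystander.
Mind the look-alikes: they are no part of the job. What is shaped like the cap_casting but blue or green is not meant.

How it is judged:
At the end, for the whole second after the job is handed in: Slats at rest, level on both bearers, within 10 deg of square, centres within 19 mm of midway between bearers and 56-88 mm from the casting's centre, over 112 mm apart (one each side); casting and bearers flat, within 15 mm of their start, bearers parallel within 0.1 rad (height (world z) of slat_a between 0.018 and 0.027 m and angle between each of slat_a, slat_b, bearer_near, bearer_far, cap_casting's own z axis and vertical below 0.06 rad and angle between the y axis of each of slat_a, slat_b and the x axis of bearer_near, either way round below 0.17 rad and x of slat_a in the frame of bearer_near between 0.046 and 0.084 m and horizontal distance between slat_a and cap_casting between 0.056 and 0.088 m and linear speed of each of slat_a, slat_b below 0.02 m/s and height (world z) of slat_b between 0.018 and 0.027 m and x of slat_b in the frame of bearer_near between 0.046 and 0.084 m and horizontal distance between slat_b and cap_casting between 0.056 and 0.088 m and horizontal distance between slat_a and slat_b above 0.112 m and distance of each of bearer_near, bearer_far, cap_casting from where it was at the start of the episode below 0.015 m and angle between the y axis of bearer_near and the y axis of bearer_far, either way round below 0.1 rad); the robot touches nothing.
It fails at once if a bearer or the casting is shifted by more than 25 mm (distance of any of bearer_near, bearer_far, cap_casting from where it was at the start of the episode above 0.025 m).
It fails at once if the tape roll or the tally counter is shifted by more than 20 mm (distance of any of tape_roll, tally from where it was at the start of the episode above 0.02 m).
It also fails if it takes over 58 s, if anything falls off the work surface, if the arm or the gripper's body presses on something with over 40 N, if the wrist force passes 120 N, or if a joint passes its speed limit or range.

## Working session

There is one attempt and no reset: what is moved stays moved. The work goes in short steps, Python scripts to look and compute and a shell command to move; the robot and the scene stay as the last step left them, time stands still between calls to the robot, and variables do not carry over. Pictures are saved under pics/ and viewed, and the job is handed in when it is done.

```bash
mkdir -p pics; ls
python3 - <<'E'
from station import manip, imaging
import cv2,numpy as np,pickle
print(manip.sense())
for n in ("top","side"):
    s=imaging.snapshot(n); pickle.dump(s,open(f"{n}0.pkl","wb"))
    cv2.imwrite(f"pics/{n}0.png",cv2.resize(s["image"][:,:,::-1],(768,576)))
    print(n,s["vfov"],s["cx"],s["cy"],s["dist"],s["R"],s["t"])
E
```

```text
pics
{'t': 0.0, 'q': array([ 9.46491310e-01,  5.28473886e-01,  1.43391024e+00, -1.39559997e-05,
        1.18141444e+00, -1.78514921e-01]), 'qd': array([-1.11280840e-03, -1.41456504e-03,  8.29572447e-04, -1.24035158e-03,
       -3.79611429e-05,  1.12000240e-03]), 'tau': array([-2.08781094e-04, -4.42347980e+01, -1.78025866e+01, -2.05557212e-04,
        8.34313949e-03,  5.13712635e-06]), 'tcp_pos': array([0.2690604 , 0.56336175, 0.24932632]), 'tool_rot': array([ 2.21051250e-01,  9.75261569e-01, -1.01780480e-03, -4.25003636e-04]), 'force': array([-0.10418195,  0.11989006,  1.25328633]), 'ft_torque': array([-0.02071601, -0.0153499 , -0.09178736]), 'finger_gap': 1.003081937616927}
top 44.65648040994833 255.7012132470375 196.32626870964543 [0.02566757 0.         0.         0.         0.        ] [[ 0.0063812  -0.99984881 -0.01617507]
 [-0.98419337 -0.00341682 -0.17706424]
 [ 0.1769822   0.01704928 -0.98406637]] [0.05322912 0.59301428 1.33428896]
side 51.16356222364555 258.59720990623237 192.07191490404503 [-0.00741578  0.          0.          0.          0.        ] [[ 0.91567485 -0.40191443 -0.00208712]
 [-0.20551971 -0.46375681 -0.86179538]
 [ 0.34540008  0.7895533  -0.50725179]] [-0.51481014  0.16788643  0.8550465 ]
```

View pics/top0.png

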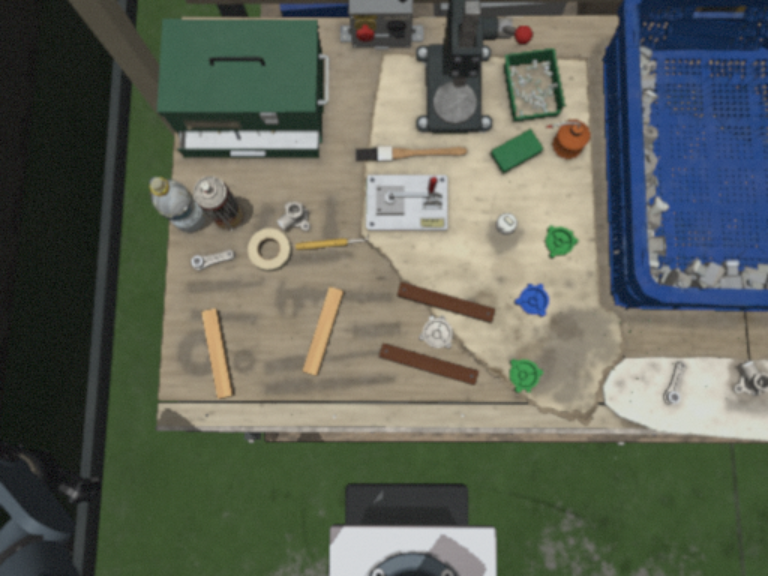

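View pics/side0.png

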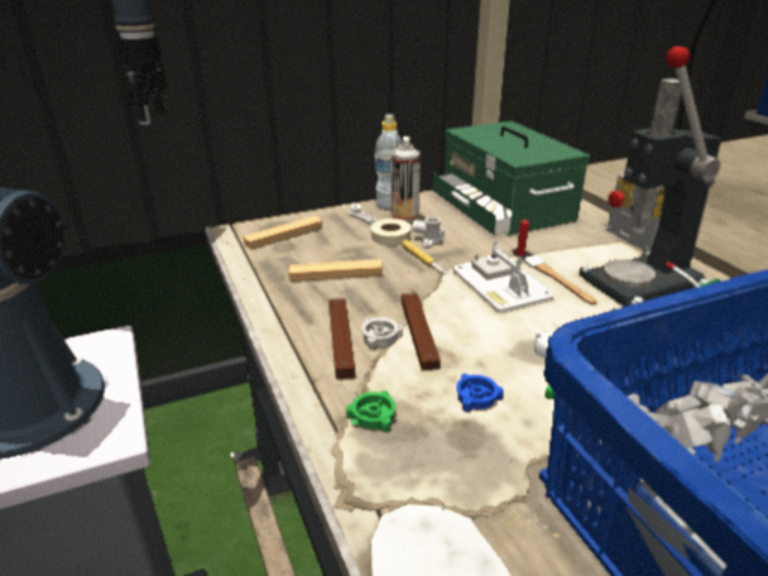

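The top view shows slat A at about (217,352), slat B at (323,331), the bearers at (428,364) and (446,301), the casting at (437,333), the tape at (269,249) and the tally at (506,224), all in 768-wide pixels. Next I measure them.

```bash
cat > h.py <<'E'
import cv2,numpy as np
def cam(s):
    f=s["image"].shape[0]/2/np.tan(np.radians(s["vfov"])/2)
    return np.array([[f,0,s["cx"]],[0,f,s["cy"]],[0,0,1.]]),np.array(s["dist"],float),np.array(s["R"]),np.array(s["t"])
def world(s,px,z):
    K,d,R,t=cam(s)
    u=cv2.undistortPoints(np.array(px,float).reshape(-1,1,2),K,d).reshape(-1,2)
    r=np.c_[u,np.ones(len(u))]@R; c=-R.T@t
    return c+r*((z-c[2])/r[:,2])[:,None]
def blob(s,mask,z,name):
    # mask-> world rect
    n,l,st,ce=cv2.connectedComponentsWithStats(mask.astype(np.uint8))
    for i in range(1,n):
        if st[i,4]<150: continue
        ys,xs=np.nonzero(l==i)
        w=world(s,np.c_[xs,ys],z)[:,:2]
        m=w.mean(0); e,v=np.linalg.eigh(np.cov((w-m).T))
        a=v[:,1]; a=a*np.sign(a[np.argmax(abs(a))])
        print(name,"px",ce[i].round(1),"n",st[i,4],"ctr",m.round(4),"LxW",np.sqrt(12*e[::-1]).round(4),"ang",round(np.degrees(np.arctan2(a[1],a[0])),2))
E
python3 - <<'E'
import pickle; from h import *
s=pickle.load(open("top0.pkl","rb")); im=s["image"]
hsv=cv2.cvtColor(im,cv2.COLOR_RGB2HSV)
for p in [(217*2/3,352*2/3),(323*2/3,331*2/3),(428*2/3,364*2/3),(446*2/3,301*2/3),(437*2/3,333*2/3),(150,253),(180,167)]:
    print(p,im[int(p[1]),int(p[0])],hsv[int(p[1]),int(p[0])],s["z_map"][int(p[1]),int(p[0])])
H,S,V=[hsv[...,i].astype(int) for i in range(3)]
roi=np.zeros(H.shape,bool); roi[185:270,110:340]=1
blob(s,roi&(S>95)&(V>140)&(H<25),.022,"slat")
blob(s,roi&(S>95)&(V<125)&(H<15),.022,"bearer")
g=im[215:235,270:310]
cv2.imwrite("pics/crop0.png",cv2.resize(im[180:275,120:340,::-1],None,fx=3.6,fy=3.6,interpolation=cv2.INTER_CUBIC))
E
```

```text
(144.66666666666666, 234.66666666666666) [209 170 119] [ 17 110 209] 1.4010478
(215.33333333333334, 220.66666666666666) [208 170 119] [ 17 109 208] 1.407708
(285.3333333333333, 242.66666666666666) [94 61 44] [ 10 136  94] 1.3920449
(297.3333333333333, 200.66666666666666) [93 63 44] [ 12 134  93] 1.4180067
(291.3333333333333, 222.0) [198 195 186] [ 23  15 198] 1.4220392
(150, 253) [211 174 125] [ 17 104 211] 1.3962177
(180, 167) [141 130 112] [ 19  52 141] 1.4672632
slat px [214.9 220.5] n 549 ctr [0.5244 0.1792] LxW [0.1766 0.0284] ang -16.41
slat px [144.1 235.4] n 553 ctr [0.4784 0.3906] LxW [0.1764 0.0281] ang 13.25
bearer px [296.8 201.1] n 566 ctr [ 0.5843 -0.0675] LxW [0.1942 0.0276] ang 74.16
bearer px [285.5 242.2] n 598 ctr [ 0.4599 -0.0329] LxW [0.1932 0.0278] ang 73.98
```

View pics/crop0.png

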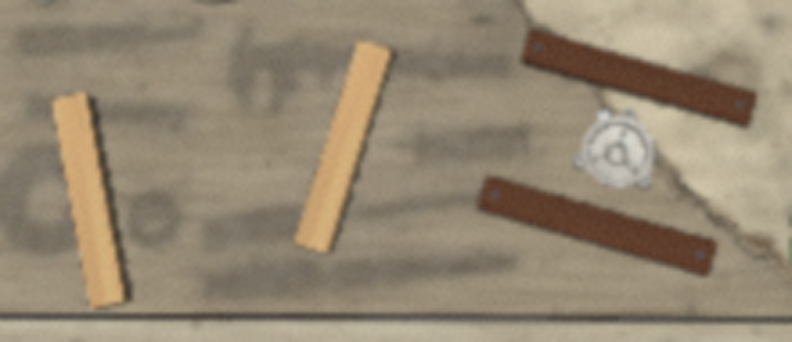

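```bash
cat >> h.py <<'E'
def mv(goal,yang):
    """shift in tool axes (cm) and roll from current measured pose to goal xyz with tool y at yang deg (mod 180)"""
    from station import manip
    from scipy.spatial.transform import Rotation as Ro
    st=manip.sense(); R=Ro.from_quat(st["tool_rot"]).as_matrix()
    dp=R.T@(np.array(goal)-st["tcp_pos"])*100
    a=np.degrees(np.arctan2(R[1,1],R[0,1]))
    r=-((yang-a+90)%180-90)
    print("t",round(st["t"],2),"tcp",st["tcp_pos"].round(4),"yang",a.round(2),"tilt",R[:,2].round(3),"gap",round(st["finger_gap"],3),"F",st["force"].round(1),"q6",st["q"][5].round(2))
    print("dp cm",dp.round(2),"roll",round(np.radians(r),3))
E
python3 - <<'E'
import pickle; from h import *
s=pickle.load(open("top0.pkl","rb"))
for z in (0,.02): print("cast",world(s,[(291.0,221.3)],z).round(4))
c=world(s,[(291.0,221.3)],.018)[0,:2]
th=np.radians(74.07); u=np.array([np.cos(th),np.sin(th)]); m=(np.array([.5843,-.0675])+[.4599,-.0329])/2
k=(c-m)@u; print("along",k,"across",(c-m)@[u[1],-u[0]])
print("L",m+(k+.072)*u,"R",m+(k-.072)*u)
mv([.5244,.1792,.12],73.6)
E
```

```text
cast [[ 0.5253 -0.0511  0.    ]]
cast [[ 0.5228 -0.0499  0.02  ]]
along 0.00040961827631879846 across 0.000870693841253936
L [0.54197374 0.01942892] R [ 0.50245111 -0.11904115]
t 0.1 tcp [0.2691 0.5634 0.2494] yang 64.46 tilt [-0.001 -0.002 -1.   ] gap 1.002 F [-1.  -0.1  0.5] q6 -0.18
dp cm [-39.61 -23.63  12.97] roll -0.16
```

```bash
python3 -m creep '{"claw":[8.5,8.5,8.5,8.5,8.5,8.5,8.5,8.5,8.5,8.5,8.5,8.5],"dp":[[-2,-1.2,1],[-6,-3.6,2],[-10,-6,3.5],[-14,-8.4,5],[-18,-10.7,6.5],[-22,-13.1,8],[-26,-15.5,9],[-30,-17.9,10],[-34,-20.3,11],[-37.5,-22.4,12],[-39.6,-23.6,13],[-39.6,-23.6,13]],"roll":[0,0,0,-0.05,-0.1,-0.16,-0.16,-0.16,-0.16,-0.16,-0.16,-0.16]}' 40; python3 -m creep '{"claw":[8.5,8.5,8.5],"dp":[[0,0,0],[0,0,0],[0,0,0]],"roll":[0,0,0]}'
python3 - <<'E'
from h import *
from station import imaging
import pickle
mv([.5244,.1792,.026],73.6)
s=imaging.snapshot("wrist"); pickle.dump(s,open("w1.pkl","wb"))
cv2.imwrite("pics/w1.png",s["image"][:,:,::-1])
hsv=cv2.cvtColor(s["image"],cv2.COLOR_RGB2HSV); H,S,V=[hsv[...,i].astype(int) for i in range(3)]
blob(s,(S>95)&(V>140)&(H<25),.022,"slat")
E
```

```text
t: 1.3
tcp_pos: [0.5266, 0.1773, 0.1189]
tool_rot: [0.145, 0.989, -0.0, -0.0]
force: [-0.9, -0.1, 0.1]
finger_gap: 0.996
t: 1.6
tcp_pos: [0.5242, 0.1815, 0.1207]
tool_rot: [0.141, 0.99, 0.0, -0.0]
force: [-0.2, 0.3, -0.3]
finger_gap: 0.995
t 1.6 tcp [0.5242 0.1815 0.1207] yang 73.74 tilt [-0.  0. -1.] gap 0.995 F [-0.2  0.3 -0.3] q6 -1.16
dp cm [-0.09 -0.22  9.47] roll 0.002
slat px [500.6  35.7] n 1774 ctr [0.4604 0.3793] LxW [0.0614 0.0145] ang 7.51
slat px [257.2 181.6] n 6602 ctr [0.5173 0.1845] LxW [0.1886 0.0285] ang -16.22
```

View pics/w1.png

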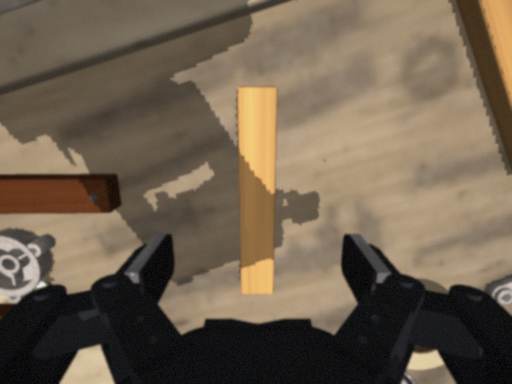

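The wrist view shows slat B upright from (257,87) to (257,294) between the open fingers. I check its ends, because the centre differs from the top view by about 7 mm.

Run:
```python
from h import *
import pickle
s=pickle.load(open("w1.pkl","rb")); K,d,R,t=cam(s); print("cam",-R.T@t,R[2])
im=s["image"]; z=s["z_map"]
cv2.imwrite("pics/w1c.png",cv2.resize(im[70:310,210:310,::-1],None,fx=2.4,fy=2.4,interpolation=cv2.INTER_CUBIC))
# points from depth
for p in [(257,95),(257,180),(257,250),(257,262),(257,268),(257,285)]:
    u=cv2.undistortPoints(np.array([[p]],float),K,d)[0,0]; print(p,im[p[1],p[0]],(R.T@(np.r_[u,1]*z[p[1],p[0]]-t)).round(4))
```

```text
cam [0.4573901  0.20175586 0.2456342 ] [ 0.26490545 -0.07575873 -0.96129377]
(257, 95) [240 194 115] [0.4496 0.204  0.0225]
(257, 180) [145 107  65] [0.5124 0.1858 0.0231]
(257, 250) [142 106  65] [0.5728 0.1682 0.0231]
(257, 262) [215 161  98] [0.5839 0.165  0.0234]
(257, 268) [236 184 109] [0.5896 0.1633 0.0233]
(257, 285) [236 186 111] [0.606  0.1585 0.0237]
```

View pics/w1c.png

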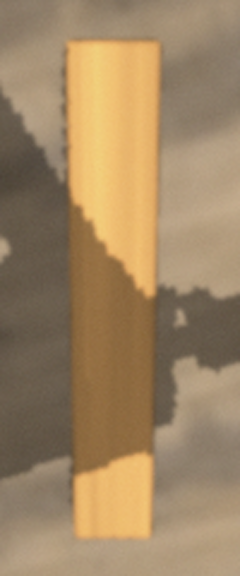

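Run:
```python
from h import *
import pickle
s=pickle.load(open("w1.pkl","rb"))
w=world(s,[(238.5,87),(276.5,87),(240.5,293.5),(273.5,293.5)],.022)[:,:2]; print(w.round(4),w.mean(0),np.linalg.norm(w[0]-w[2]),np.linalg.norm(w[0]-w[1]))
mv([*w.mean(0),.026],73.6)
```

```text
[[0.4403 0.1924]
 [0.4482 0.2195]
 [0.6115 0.1412]
 [0.62   0.1702]] [0.53000257 0.18084009] 0.1786474700717781 0.02823599493022951
t 1.65 tcp [0.5243 0.1814 0.1208] yang 73.74 tilt [ 0.  0. -1.] gap 0.996 F [ 0.1  0.8 -0.1] q6 -1.16
dp cm [-0.56  0.1   9.48] roll 0.002
```

```bash
python3 -m creep '{"claw":[8.5,8.5,8.5,8.5,8.5,7,6,5,4,3,2.5,2.5],"dp":[[-0.3,-0.1,2],[-0.3,-0.1,4.5],[-0.3,-0.1,7],[-0.3,-0.1,8.5],[-0.3,-0.1,9.4],[-0.3,-0.1,9.4],[-0.3,-0.1,9.4],[-0.3,-0.1,9.4],[-0.3,-0.1,9.4],[-0.3,-0.1,9.4],[-0.3,-0.1,9.4],[-0.3,-0.1,9.4]],"roll":[0,0,0,0,0,0,0,0,0,0,0,0]}' 40;  python3 -m creep '{"claw":[2,2,2,2,2],"dp":[[0,0,0],[0,0,0],[0,0,0],[0,0,0],[0,0,0]],"roll":[0,0,0,0,0]}' 40
```

```text
t: 2.85
tcp_pos: [0.5282, 0.1786, 0.0272]
tool_rot: [0.142, 0.99, 0.0, 0.001]
force: [0.2, 1.9, 5.0]
finger_gap: 0.337
t: 3.35
tcp_pos: [0.5282, 0.1786, 0.0272]
tool_rot: [0.142, 0.99, 0.0, 0.001]
force: [-0.5, 0.8, 6.3]
finger_gap: 0.341
```

```bash
python3 -m creep '{"claw":[2,2,2,2,2,2],"dp":[[0,0,-1],[0,0,-3],[0,0,-6],[0,0,-9],[0,0,-10],[0,0,-10]],"roll":[0,0,0,0,0,0]}' 40
python3 - <<'E'
from h import *
from station import imaging
import pickle
mv([.5025,-.119,.13],74.07)
for n in ("wrist","side"):
    s=imaging.snapshot(n); pickle.dump(s,open(n+"2.pkl","wb"))
    cv2.imwrite(f"pics/{n}2.png",s["image"][:,:,::-1])
E
```

```text
t: 3.95
tcp_pos: [0.5285, 0.1785, 0.1279]
tool_rot: [0.142, 0.99, 0.0, 0.002]
force: [0.4, -0.0, -1.5]
finger_gap: 0.343
t 3.95 tcp [0.5285 0.1785 0.1279] yang 73.63 tilt [ 0.004  0.    -1.   ] gap 0.343 F [ 0.4 -0.  -1.5] q6 -1.16
dp cm [ -5.9  -29.28  -0.23] roll -0.008
```

View pics/wrist2.png

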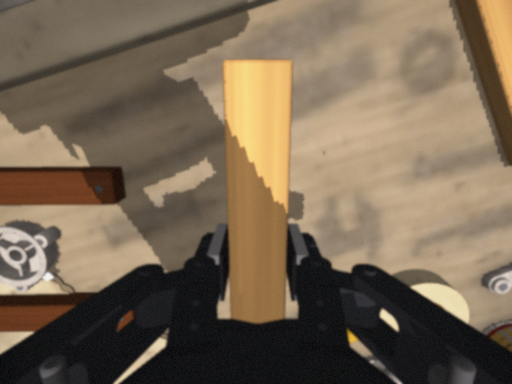

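View pics/side2.png

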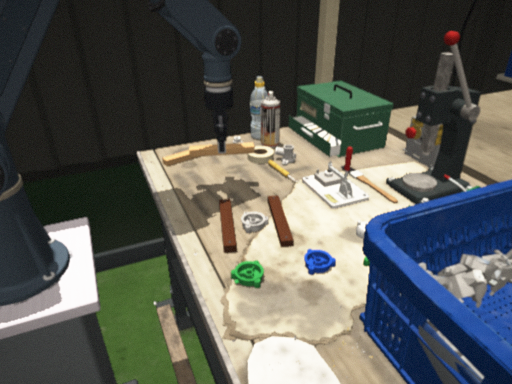

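The slat is held straight and level. In the wrist view it lies at x 224–292 with its near end at row 60. From that end I work out the grip offset along the slat.

Run:
```python
from h import *
import pickle
s=pickle.load(open("wrist2.pkl","rb"))
w=world(s,[(224,60),(292,60)],.1227)[:,:2]; e=w.mean(0); a=np.radians(-16.3); l=np.array([np.cos(a),np.sin(a)])
print(w,"center est",e+.09*l,"ctr minus tcp along",(e+.09*l-[.5285,.1785])@l)
```

```text
[[0.43993177 0.19088382]
 [0.44795716 0.21832296]] center est [0.53032694 0.17934339] ctr minus tcp along 0.0015167947838751273
```

```bash
python3 -m creep '{"claw":[2,2,2,2,2,2,2,2,2,2,2,2],"dp":[[-0.4,-2,0],[-1,-5,0],[-1.8,-8.5,0],[-2.5,-12,0],[-3.2,-16,0],[-4,-20,0],[-4.7,-23.5,0],[-5.2,-26.5,0],[-5.6,-28.3,0],[-5.75,-29.3,0],[-5.75,-29.3,0],[-5.75,-29.3,0]],"roll":[0,0,0,0,0,0,0,-0.01,-0.01,-0.01,-0.01,-0.01]}' 40;python3 -m creep '{"claw":[2,2],"dp":[[0,0,0],[0,0,0]],"roll":[0,0]}' 40
python3 - <<'E'
from h import *
from station import imaging
import pickle
mv([.501,-.1185,.05],74.07)
s=imaging.snapshot("wrist"); pickle.dump(s,open("w3.pkl","wb")); cv2.imwrite(f"pics/w3.png",s["image"][:,:,::-1])
E
```

```text
t: 5.25
tcp_pos: [0.4995, -0.118, 0.1255]
tool_rot: [0.137, 0.991, 0.001, -0.001]
force: [0.2, -0.6, -1.3]
finger_gap: 0.341
t: 5.45
tcp_pos: [0.5001, -0.1177, 0.1262]
tool_rot: [0.137, 0.991, 0.0, -0.0]
force: [-0.5, -0.0, -1.3]
finger_gap: 0.336
t 5.45 tcp [ 0.5001 -0.1177  0.1262] yang 74.29 tilt [-0.  0. -1.] gap 0.336 F [-0.5 -0.  -1.3] q6 -1.75
dp cm [-0.12 -0.05  7.62] roll 0.004
```

View pics/w3.png

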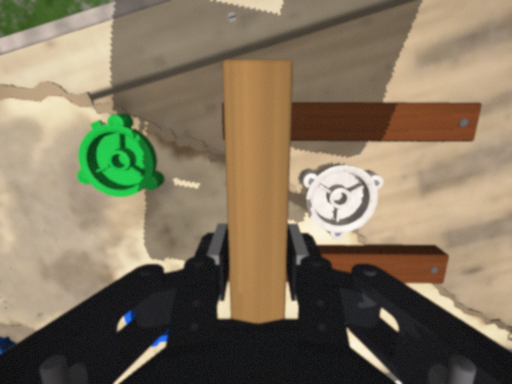

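The wrist view shows the slat over the bearers. The casting is near (341,198), the near bearer's left end is at x≈480 (rows 103–141), and the far bearer's end is at about (447,265). I cross-check these against the first measurement.

Run:
```python
from h import *
import pickle
s=pickle.load(open("w3.pkl","rb"))
print("cast",world(s,[(341,198)],.015)[0,:2].round(4), "near edges left end",world(s,[(480,103),(478,140)],.022)[:,:2].round(4),"at x=310",world(s,[(310,103),(310,140)],.022)[:,:2].round(4),"far end",world(s,[(445,247)],.022)[:,:2].round(4))
u=np.array([.2745,.9616])
for b in ([.4599,-.0329],[.5843,-.0675]): print("top-view left end",np.array(b)+.1*u)
```

```text
cast [ 0.5271 -0.0482] near edges left end [[0.4774 0.0673]
 [0.5058 0.0642]] at x=310 [[ 0.4418 -0.058 ]
 [ 0.4695 -0.0642]] far end [[0.5941 0.0301]]
top-view left end [0.48735 0.06326]
top-view left end [0.61175 0.02866]
```

Run:
```python
from h import *
mv([.5055,-.1175,.0495],74.07)
```

```text
t 5.5 tcp [ 0.5001 -0.1179  0.1263] yang 74.29 tilt [-0.  0. -1.] gap 0.341 F [-0.2 -0.7 -1.1] q6 -1.75
dp cm [-0.51  0.18  7.68] roll 0.004
```

```bash
python3 -m creep '{"claw":[2,2,2,2,2,2,2,2],"dp":[[-0.5,0.2,1],[-0.5,0.2,3],[-0.5,0.2,5],[-0.5,0.2,6.5],[-0.5,0.2,7.2],[-0.5,0.2,7.5],[-0.5,0.2,7.5],[-0.5,0.2,7.5]],"roll":[0,0,0,0,0,0,0,0]}' 40
python3 -m creep '{"claw":[2,2,2],"dp":[[0,0,0.1],[0,0,0.2],[0,0,0.2]],"roll":[0,0,0]}' 40
```

```text
t: 6.3
tcp_pos: [0.506, -0.1185, 0.0518]
tool_rot: [0.137, 0.991, -0.0, 0.001]
force: [1.1, 0.1, -1.1]
finger_gap: 0.337
t: 6.6
tcp_pos: [0.5056, -0.1184, 0.0496]
tool_rot: [0.137, 0.991, -0.0, 0.0]
force: [-0.1, 0.5, -0.9]
finger_gap: 0.334
```

```bash
python3 -m creep '{"claw":[2,2,2],"dp":[[0,0,0.05],[0,0,0.1],[0,0,0.1]],"roll":[0,0,0]}' 40
```

```text
t: 6.9
tcp_pos: [0.5056, -0.1184, 0.0492]
tool_rot: [0.137, 0.991, -0.0, 0.0]
force: [-1.6, 0.3, 6.7]
finger_gap: 0.337
```

Contact at z = 0.0492, as predicted. I release the slat and lift.

```bash
python3 -m creep '{"claw":[3.2,3.6,4,4.6,5.2,5.2,5.2,5.2,5.2,5.2,5.2,5.2],"dp":[[0,0,0],[0,0,0],[0,0,0],[0,0,0],[0,0,0],[0,0,0],[0,0,-0.3],[0,0,-1],[0,0,-3],[0,0,-6],[0,0,-9],[0,0,-10]],"roll":[0,0,0,0,0,0,0,0,0,0,0,0]}' 40
python3 - <<'E'
from h import *
from station import imaging
import pickle
mv([.4784,.3906,.15],103.25)
s=imaging.snapshot("wrist"); pickle.dump(s,open("w4.pkl","wb")); cv2.imwrite(f"pics/w4.png",s["image"][:,:,::-1])
E
```

```text
t: 8.1
tcp_pos: [0.507, -0.1189, 0.1514]
tool_rot: [0.137, 0.991, -0.001, 0.003]
force: [0.6, -0.3, 0.2]
finger_gap: 0.608
t 8.1 tcp [ 0.507  -0.1189  0.1514] yang 74.21 tilt [ 0.005 -0.002 -1.   ] gap 0.608 F [ 0.6 -0.3  0.2] q6 -1.74
dp cm [16.62 48.25  0.  ] roll -0.507
```

View pics/w4.png

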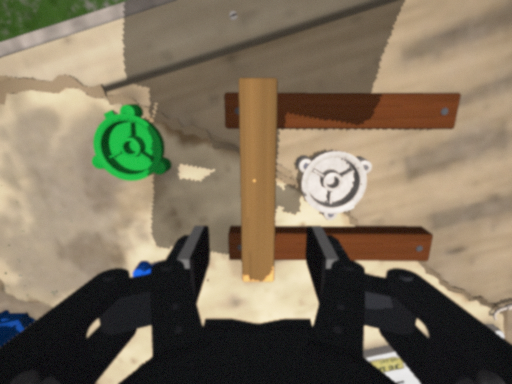

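Slat B lies square across both bearers at x≈258, rows 78–281, with the casting at (332,182). I move on to slat A.

```bash
python3 -m creep '{"claw":[8.5,8.5,8.5,8.5,8.5,8.5,8.5,8.5,8.5,8.5,8.5,8.5],"dp":[[0.7,2,0],[2,6,0],[3.4,10,0],[4.8,14,0],[6.2,18,0],[7.9,23,0],[9.6,28,0],[11.3,33,0],[13,38,0],[14.6,42.5,0],[16,46.3,0.5],[16.5,48.3,1]],"roll":[0,-0.05,-0.1,-0.15,-0.2,-0.25,-0.3,-0.35,-0.4,-0.45,-0.5,-0.507]}' 40;python3 -m creep '{"claw":[8.5,8.5,8.5],"dp":[[0,0,1],[0,0,1],[0,0,1]],"roll":[0,0,0]}' 40
python3 - <<'E'
from h import *
from station import imaging
import pickle
mv([.4804,.3916,.027],103.25)
s=imaging.snapshot("wrist"); pickle.dump(s,open("w5.pkl","wb")); cv2.imwrite(f"pics/w5.png",s["image"][:,:,::-1])
E
```

```text
t: 9.35
tcp_pos: [0.4768, 0.3955, 0.1371]
tool_rot: [-0.118, 0.993, 0.001, -0.0]
force: [-0.1, -0.7, -0.8]
finger_gap: 1.001
t: 9.65
tcp_pos: [0.4776, 0.3897, 0.1271]
tool_rot: [-0.115, 0.993, -0.001, -0.002]
force: [-0.5, -0.0, -0.8]
finger_gap: 0.992
t 9.65 tcp [0.4776 0.3897 0.1271] yang 103.18 tilt [-0.003 -0.002 -1.   ] gap 0.992 F [-0.5 -0.  -0.8] q6 -1.3
dp cm [-0.35  0.14 10.01] roll -0.001
```

View pics/w5.png

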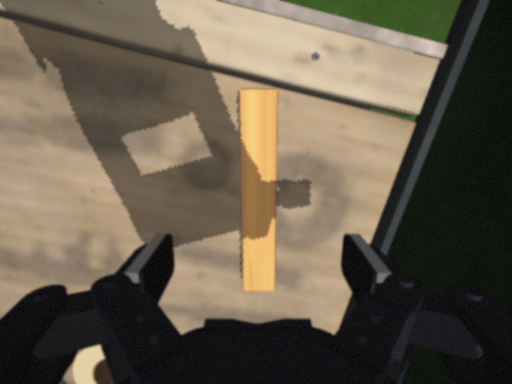

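Slat A runs from (259,88) to (259,291), centred between the fingers.

Run:
```python
from h import *
import pickle
s=pickle.load(open("w5.pkl","rb"))
w=world(s,[(240.5,88.5),(277.5,88.5),(243,291),(275,291)],.022)[:,:2]; print(w.round(4),w.mean(0),np.linalg.norm(w[0]-w[2]),np.linalg.norm(w[0]-w[1]))
d=w[2]+w[3]-w[0]-w[1]; print(np.degrees(np.arctan2(d[1],d[0])))
mv([*w.mean(0),.0272],103.25)
# placed slat and casting
s=pickle.load(open("w4.pkl","rb"))
b=world(s,[(239.5,78),(277.5,78),(243.5,281),(273.5,281)],.044)[:,:2]; c=world(s,[(332.5,182)],.016)[0,:2]
d=b[2]+b[3]-b[0]-b[1]; n=world(s,[(460,94),(457,129),(225,94),(226,128)],.022)[:,:2]; f=world(s,[(429,228),(230,227)],.022)[:,:2]
print("B",b.mean(0),"len",np.linalg.norm(b[0]-b[2]),np.degrees(np.arctan2(d[1],d[0])),"cast",c,np.linalg.norm(b.mean(0)-c)); print(n,n.mean(0),np.degrees(np.arctan2(*(n[0]-n[2])[::-1])),f)
```

```text
[[0.3998 0.359 ]
 [0.3933 0.3866]
 [0.575  0.3996]
 [0.5681 0.4288]] [0.48406279 0.39347376] 0.17984619610985364 0.028353493449106378
13.320766520564204
t 9.7 tcp [0.4781 0.3897 0.1277] yang 103.15 tilt [-0.002 -0.001 -1.   ] gap 0.995 F [-0.6 -0.7  0. ] q6 -1.3
dp cm [-0.68  0.24 10.05] roll -0.002
B [ 0.50705506 -0.11690197] len 0.17880318264076903 -15.677625917136972 cast [ 0.52658337 -0.04937514] 0.07029387106680655
[[ 0.47808278  0.06792151]
 [ 0.50687778  0.06328142]
 [ 0.42372267 -0.12296618]
 [ 0.45093798 -0.13069417]] [ 0.4649053  -0.03061436] 74.10435495609198 [[ 0.59517187  0.02984506]
 [ 0.5420636  -0.15540061]]
```

```bash
python3 -m creep '{"claw":[8.5,8.5,8.5,8.5,8.5,7,6,5,4,3,2.5,2],"dp":[[-0.5,0.2,2],[-0.5,0.2,4.5],[-0.5,0.2,7],[-0.5,0.2,9],[-0.5,0.2,10],[-0.5,0.2,10],[-0.5,0.2,10],[-0.5,0.2,10],[-0.5,0.2,10],[-0.5,0.2,10],[-0.5,0.2,10],[-0.5,0.2,10]],"roll":[0,0,0,0,0,0,0,0,0,0,0,0]}' 40;  python3 -m creep '{"claw":[2,2,2,2,2],"dp":[[0,0,0],[0,0,0],[0,0,0],[0,0,0],[0,0,0]],"roll":[0,0,0,0,0]}' 40;python3 -m creep '{"claw":[2,2,2,2,2,2],"dp":[[0,0,-1],[0,0,-3],[0,0,-6],[0,0,-9],[0,0,-10],[0,0,-10]],"roll":[0,0,0,0,0,0]}' 40
python3 - <<'E'
from h import *
from station import imaging
import pickle
mv([.5425,.0195,.13],74.07)
s=imaging.snapshot("wrist"); pickle.dump(s,open("w6.pkl","wb")); cv2.imwrite(f"pics/w6.png",s["image"][:,:,::-1])
E
```

```text
t: 10.9
tcp_pos: [0.4832, 0.3947, 0.0295]
tool_rot: [-0.115, 0.993, 0.0, 0.001]
force: [0.3, -1.1, 6.1]
finger_gap: 0.339
t: 11.4
tcp_pos: [0.4832, 0.3947, 0.0294]
tool_rot: [-0.115, 0.993, 0.0, 0.001]
force: [-0.2, -0.8, 5.8]
finger_gap: 0.338
t: 12.0
tcp_pos: [0.4835, 0.3951, 0.1301]
tool_rot: [-0.115, 0.993, 0.001, 0.002]
force: [-0.2, 0.3, -1.6]
finger_gap: 0.334
t 12.0 tcp [0.4835 0.3951 0.1301] yang 103.26 tilt [ 0.003  0.002 -1.   ] gap 0.334 F [-0.2  0.3 -1.6] q6 -1.3
dp cm [  2.87 -37.91  -0.04] roll 0.509
```

View pics/w6.png

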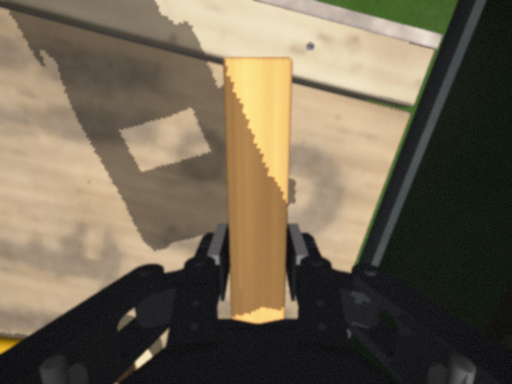

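Slat A is held straight, at x 225–292 with its near end at row 58. I carry it over the left side of the casting.

```bash
python3 -m creep '{"claw":[2,2,2,2,2,2,2,2,2,2,2,2],"dp":[[0.1,-2,0],[0.4,-6,0],[0.7,-10,0],[0.9,-14,0],[1.2,-18,0],[1.5,-22.5,0],[1.8,-27,0],[2.1,-31,0],[2.3,-34.5,0],[2.5,-37,0],[2.5,-37.9,0],[2.5,-37.9,0]],"roll":[0,0.06,0.12,0.18,0.24,0.3,0.36,0.42,0.48,0.509,0.509,0.509]}' 40;python3 -m creep '{"claw":[2,2,2],"dp":[[0,0,0],[0,0,0],[0,0,0]],"roll":[0,0,0]}' 40
python3 - <<'E'
from h import *
from station import imaging
import pickle
mv([.5462,.0205,.0535],74.07)
s=imaging.snapshot("wrist"); pickle.dump(s,open("w7.pkl","wb")); cv2.imwrite(f"pics/w7.png",s["image"][:,:,::-1])
E
```

```text
t: 13.25
tcp_pos: [0.5447, 0.019, 0.127]
tool_rot: [0.139, 0.99, 0.0, -0.001]
force: [-0.7, 0.1, -0.9]
finger_gap: 0.34
t: 13.55
tcp_pos: [0.5448, 0.0212, 0.1282]
tool_rot: [0.137, 0.991, 0.0, -0.0]
force: [-0.2, 0.5, -0.2]
finger_gap: 0.342
t 13.55 tcp [0.5448 0.0212 0.1282] yang 74.2 tilt [-0.001  0.    -1.   ] gap 0.342 F [-0.2  0.5 -0.2] q6 -1.46
dp cm [-0.16 -0.02  7.47] roll 0.002
```

View pics/w7.png

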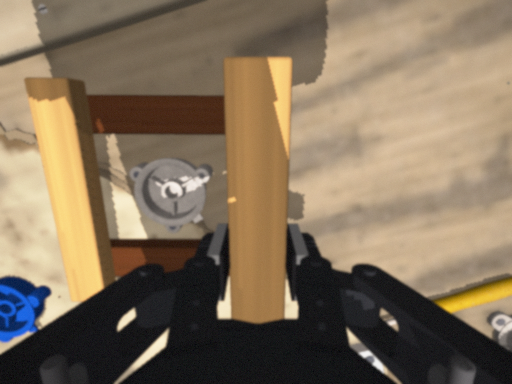

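Slat A is above the left ends of the bearers. The casting is at (174,190) and slat B at about x 30–110. I lower slat A.

```bash
python3 -m creep '{"claw":[2,2,2,2,2,2,2,2],"dp":[[-0.15,0,1],[-0.15,0,3],[-0.15,0,5],[-0.15,0,6.5],[-0.15,0,7.2],[-0.15,0,7.4],[-0.15,0,7.4],[-0.15,0,7.4]],"roll":[0,0,0,0,0,0,0,0]}' 40
python3 -m creep '{"claw":[2,2,2],"dp":[[0,0,0.1],[0,0,0.15],[0,0,0.15]],"roll":[0,0,0]}' 40
```

```text
t: 14.4
tcp_pos: [0.5471, 0.0194, 0.0549]
tool_rot: [0.138, 0.99, -0.0, 0.001]
force: [0.1, -0.6, -1.0]
finger_gap: 0.338
t: 14.7
tcp_pos: [0.5468, 0.0194, 0.0531]
tool_rot: [0.138, 0.99, -0.0, 0.0]
force: [0.1, -1.0, -0.6]
finger_gap: 0.339
```

```bash
python3 -m creep '{"claw":[2,2,2],"dp":[[0,0,0.05],[0,0,0.1],[0,0,0.1]],"roll":[0,0,0]}' 40; python3 -m creep '{"claw":[2,2,2],"dp":[[0,0,0.05],[0,0,0.1],[0,0,0.1]],"roll":[0,0,0]}' 40
```

```text
t: 15.0
tcp_pos: [0.5466, 0.0194, 0.0518]
tool_rot: [0.138, 0.99, -0.0, -0.0]
force: [-0.0, 0.3, -0.6]
finger_gap: 0.341
t: 15.3
tcp_pos: [0.5466, 0.0194, 0.0514]
tool_rot: [0.138, 0.99, -0.0, 0.0]
force: [-1.6, 0.9, 4.8]
finger_gap: 0.336
```

Contact at z = 0.0514, as expected. I release the slat and lift.

```bash
python3 -m creep '{"claw":[3.2,3.6,4,4.6,5.2,5.2,5.2,5.2,5.2,5.2,5.2,5.2],"dp":[[0,0,0],[0,0,0],[0,0,0],[0,0,0],[0,0,0],[0,0,0],[0,0,-0.3],[0,0,-1],[0,0,-3],[0,0,-6],[0,0,-9],[0,0,-10]],"roll":[0,0,0,0,0,0,0,0,0,0,0,0]}' 40
python3 -m creep '{"claw":[5.2,5.2,5.2,5.2,5.2,5.2,5.2,5.2,5.2],"dp":[[0,2,-3],[0,6,-6],[0,10,-9],[0,14,-9],[0,18,-9],[0,22,-9],[0,25,-9],[0,25,-9],[0,25,-9]],"roll":[0,0,0,0,0,0,0,0,0]}' 40
python3 - <<'E'
from h import *
from station import imaging
import pickle
s=imaging.snapshot("top"); pickle.dump(s,open("top9.pkl","wb"))
cv2.imwrite("pics/top9.png",cv2.resize(s["image"][140:280,120:390,::-1],None,fx=2.9,fy=2.9,interpolation=cv2.INTER_CUBIC))
s2=imaging.snapshot("side"); cv2.imwrite("pics/side9.png",cv2.resize(s2["image"][150:300,150:400,::-1],None,fx=3,fy=3,interpolation=cv2.INTER_CUBIC))
hsv=cv2.cvtColor(s["image"],cv2.COLOR_RGB2HSV)
H,S,V=[hsv[...,i].astype(int) for i in range(3)]
roi=np.zeros(H.shape,bool); roi[185:270,110:340]=1
blob(s,roi&(S>95)&(V>140)&(H<25),.044,"slat")
blob(s,roi&(S>95)&(V<125)&(H<15),.022,"bearer")
E
```

```text
t: 16.5
tcp_pos: [0.5483, 0.0192, 0.1541]
tool_rot: [0.138, 0.99, -0.0, 0.003]
force: [0.4, -0.6, 0.7]
finger_gap: 0.607
t: 17.4
tcp_pos: [0.6144, 0.2601, 0.2399]
tool_rot: [0.138, 0.99, -0.001, -0.001]
force: [-0.1, -0.5, -0.0]
finger_gap: 0.61
slat px [267.9 214.3] n 599 ctr [0.5406 0.0198] LxW [0.1774 0.0303] ang -15.73
slat px [314.7 227.6] n 601 ctr [ 0.5019 -0.118 ] LxW [0.1813 0.0295] ang -15.71
bearer px [296.6 201.1] n 324 ctr [ 0.5842 -0.0671] LxW [0.1115 0.0271] ang 74.5
bearer px [285.2 242.1] n 348 ctr [ 0.46   -0.0322] LxW [0.1124 0.0275] ang 73.97
```

View pics/top9.png

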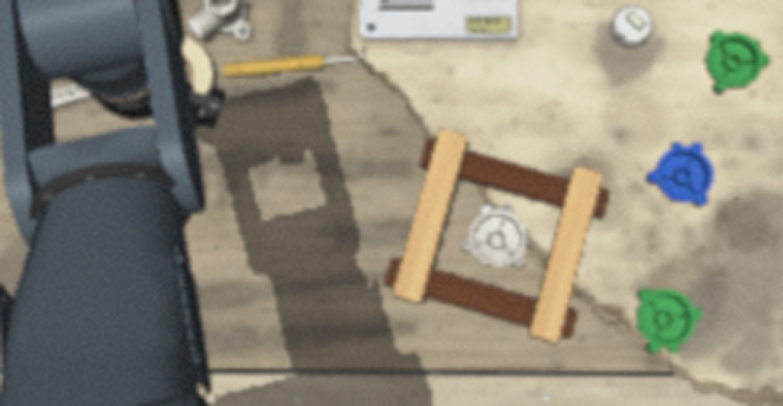

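View pics/side9.png

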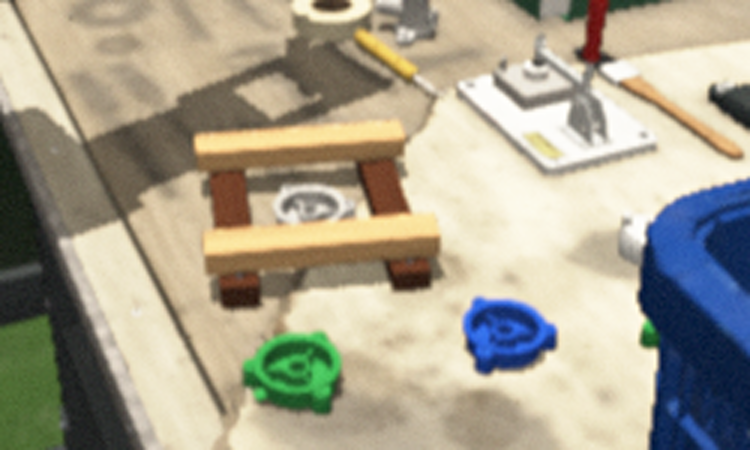

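The top crop shows the slats at (430,215) and (566,254) lying over both bearers, with the casting midway at (497,237). The side view shows both slats flat, with nothing disturbed. I hand in.

```bash
python3 -c "
from station import workorder; print(workorder.sign_off())"
```

```text
the job is handed in; nothing more can be done
None
```

I laid both pale slats flat across the two bearers, one on each side of the casting, and handed the job in at about 17.5 s of the 58 s. The sign-off gives no verdict, so the checks below are my own.

- **Slats:** in the last top view their centres are about 72 mm and 71 mm from the casting, within 2 mm of their targets, and about 143 mm apart. They are within about 1° of square to the bearers and look level on both in the side view.
- **Bearers and casting:** the bearers measured within 1 mm of where they started. I measured the casting only before the slats went down; in the last picture it looks unmoved.
- **Tape roll and tally counter:** the arm's path kept clear of both. Both looked undisturbed in the last pictures, though I did not measure them.
- **Gripper:** it was empty and clear of everything at the end, at a height of 0.24 m.

One disagreement: the top and wrist cameras differed by about 4 mm in x (6 mm for the slats) and 2 mm in y. I aimed relative to the scene rather than to one camera, and the difference is well inside the tolerances.

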